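# Sort jack bolts by thread pitch on the gauge rack and lock the keeper

### The arm

A 6-joint arm with a two-finger parallel gripper is mounted at the origin on a cart in front of the work surface, level with it; the furniture and walls round the work are solid. World frame = base frame: x ahead of the robot, y to its left, z up, the work surface at z = 0. Lengths are in m, angles in rad, forces in N, time in s.
With the tool pointing down it reaches from about 0.35 to 0.975 m from the base axis. Payload 4.9 kg.
Tool frame: the origin (TCP) lies on the mounting face of the last link; the fingertips stand 173 mm ahead of it and the grasp point (between the pads) lies 155 mm ahead of it (ctrl.tip_reach is the distance from the TCP to the fingertips, in m); z points along the fingers, y is the line along which they close (so a half turn about z gives the same grasp; the last joint's range is limited). The gripper opens to 85 mm and grips with 20 to 120 N. Pads are 22 mm wide; open, the fingers measure 114 mm over their backs; the gripper's body (76 mm by 85 mm) begins 54 mm behind the grasp point. The pads swing forward as they close: fully open they stand 13 mm farther back than shut.
Start: joints at [1.13, 0.053, 1.613, -0, 1.476, -0.119], TCP at [0.198, 0.593, 0.405] pointing down, gripper open.
Joint ranges: [-3.01, 3.01], [-1.01, 2.22], [0.06, 2.58], [-1.02, 4.17], [0.09, 2.62], [-3.14, 3.14]. Speed limits (rad/s): [2.57, 2.57, 3.14, 3.14, 3.14, 3.14].

### API

Orientations are given as a unit quaternion [w, x, y, z].
In Python, from station import ctrl, eoat, eyes, workorder, nets gives the robot as it stands. Calls block until the motion is done:
- ctrl.goto(position, orientation): joint-space move of the TCP to a pose.
- ctrl.movel(position, speed=0.15, frame=None, until_force=None): straight line of the TCP; frame=None keeps the orientation; speed is the mean speed in m/s. With until_force (N) it stops when the force on the tool has changed by that much, and returns True; else False.
- ctrl.movej(angles): joint-space move.
- eoat.grip(opening, f_grip=None): finger opening in m; f_grip is the grip in N (None keeps the last); returns when the fingers have stopped.
- ctrl.pause(seconds).
- ctrl.inverse_kinematics(position, orientation): joint angles nearest the present ones, or None.
- ctrl.observe(): the state.
- eyes.capture(name): name is "scene" or "side" or "wrist"; returns the picture (480x640x3 uint8, red, green, blue); there is no depth.
- eyes.camera_model(name): a dict with "camera_matrix" (3x3 intrinsics, pixels), "position" and "orientation" of the camera in the world; the wrist camera has in their place "T_tool_cam" (4x4, takes a point from camera to tool coordinates, whose origin is the TCP and whose axes are the flange's). Camera axes: x right, y up, looking along -z (the intrinsics and any distortion apply to the point x, -y, -z); pixel columns grow to the right and rows downward; lengths in m; the calibration is good to about 2 mm. A picture is of the moment at which its call begins: read the wrist's pose just before it. camera_model takes no time and is no camera call.
A pose or a line that the arm cannot do raises ctrl.Unreachable and nothing moves.
- workorder.job_done(): hands the job in; it is judged then, once.
Trained networks look in the newest picture that a camera, given by its name, has taken for a name from the list of things; names that differ only in an ending like _2 or _b are one class to them, and where a whole thing is asked for, a point or a joint stands for the part that bears it (a point fixed in the world has none). Each returns a list of dicts, best first, with "p" (0 to 1); they miss things now and then, are a little off and sometimes report something else, mostly with a low value. They report only what shows in the picture. A call takes as long as a camera call.
- nets.boxes_of(camera, thing): "at" ([x, y, z] in m, in the coordinates of the camera as it stood for that picture, good to about 4 mm: the middle of the surface that is visible of it).
- nets.spot_point(camera, thing): "at" ([x, y, z] in m, in the coordinates of the camera as it stood for that picture, good to about 4 mm: a listed point, or the origin of a listed thing).
The state is a dict: "clock": time; "joint_positions": joint angles; "joint_velocities": joint speeds; "joint_efforts": joint torques, N m; "ee_pos": TCP position; "orientation": TCP orientation; "wrist_force": force on the tool from outside, world axes, zero at the start; "wrist_torque": the same for the moment, N m; "width": finger opening in m; "grip_force": force on a finger pad.
Only numpy, scipy, OpenCV 4.12 (cv2) and the standard library are available. Lean on these libraries where they do the work, as an engineer would, in place of code of your own. Each camera call takes 0.05 s, during which the arm holds its last target. There are 200 camera calls.

### The job

Sort the loose bolts on the thread-pitch gauge rack: first turn its captive hex nut anticlockwise until fully loose, and swing the keeper bar by its red pin until it lies along the lanes. Then lay each dark coarse-thread bolt in a lane of the blue-walled gauge and each brass fine-thread bolt in a lane of the yellow-walled gauge, one to a lane, thread away from you and dropped fully home between the teeth; when all are seated, swing the keeper crosswise over them to its stop and turn the nut clockwise until tight. Leave the mixing cup and the red paint bottle alone.

Things in the scene. Friction and masses are not known exactly. Their poses are not given: they have to be found in the camera images.
- coarse_a_grip (a point): Dark steel bolt, COARSE thread (4 broad ridges, pitch 14 mm), 124 mm long, 120 g; axis 11 mm above the table. May be absent. Point on its axis, mid plain shank (14 mm dia., from 38 mm behind to 22 mm ahead of it): grasp here. x runs from square head (22 mm wide, 38 to 50 mm behind) to thread (ridges 22 mm dia., 22 to 70 mm ahead; tip at 74 mm). It may roll: y, z vary.
- coarse_a_thread (a point): Point on the axis of bolt coarse_a amid its thread, 46 mm ahead of coarse_a_grip; axes as coarse_a_grip.
- coarse_b_grip (a point): Dark steel bolt, COARSE thread (4 broad ridges, pitch 14 mm), 124 mm long, 120 g; axis 11 mm above the table. May be absent. Point on its axis, mid plain shank (14 mm dia., from 38 mm behind to 22 mm ahead of it): grasp here. x runs from square head (22 mm wide, 38 to 50 mm behind) to thread (ridges 22 mm dia., 22 to 70 mm ahead; tip at 74 mm). It may roll: y, z vary.
- coarse_b_thread (a point): Point on the axis of bolt coarse_b amid its thread, 46 mm ahead of coarse_b_grip; axes as coarse_b_grip.
- fine_a_grip (a point): Brass bolt, FINE thread (6 narrow ridges, pitch 9 mm), 124 mm long, 120 g; axis 11 mm above the table. May be absent. Point on its axis, mid plain shank (14 mm dia., from 38 mm behind to 22 mm ahead of it): grasp here. x runs from square head (22 mm wide, 38 to 50 mm behind) to thread (ridges 22 mm dia., 22 to 70 mm ahead; tip at 74 mm). It may roll: y, z vary.
- fine_a_thread (a point): Point on the axis of bolt fine_a amid its thread, 46 mm ahead of fine_a_grip; axes as fine_a_grip.
- fine_b_grip (a point): Brass bolt, FINE thread (6 narrow ridges, pitch 9 mm), 124 mm long, 120 g; axis 11 mm above the table. May be absent. Point on its axis, mid plain shank (14 mm dia., from 38 mm behind to 22 mm ahead of it): grasp here. x runs from square head (22 mm wide, 38 to 50 mm behind) to thread (ridges 22 mm dia., 22 to 70 mm ahead; tip at 74 mm). It may roll: y, z vary.
- fine_b_thread (a point): Point on the axis of bolt fine_b amid its thread, 46 mm ahead of fine_b_grip; axes as fine_b_grip.
- rack: Aluminium rack on four feet; origin on the table below its centre post, x away from the robot along the lanes, y left. Base plate top at z = 36 mm; two gauges of two lanes each stand on it at 72 mm left and right of the post, either one on the left. The post carries the keeper bar and the captive nut. Lanes lie 50 and 94 mm either side of the post.
- gauge_coarse: Coarse gauge, BLUE lane walls, notches 9 mm wide, 14 mm pitch; underside 36 mm above the table, axes as the rack's. Seated ridges drop 4 mm between the teeth, with 2 mm play each way along x and 2.5 mm sideways; wrong pitch, or a bolt a few mm off along x, rides 4 mm high. Toothed block 20 to 77 mm ahead of the lane point, saddle for the shank 24 to 34 mm behind it; free for fingers between.
- coarse_lane_l (a point): Left lane of the coarse gauge: the point where the grip point of a fully seated coarse bolt rests (64 mm above the table, 28 mm above the base plate). x along the lane away from the robot (thread end), y left, z up. Lane walls reach 3 mm below (saddle: 1 mm above) the bolt's axis. Lanes of a gauge are 44 mm apart.
- coarse_lane_r (a point): Right lane of the coarse gauge: the point where the grip point of a fully seated coarse bolt rests (64 mm above the table, 28 mm above the base plate). x along the lane away from the robot (thread end), y left, z up. Lane walls reach 3 mm below (saddle: 1 mm above) the bolt's axis. Lanes of a gauge are 44 mm apart.
- gauge_fine: Fine gauge, YELLOW lane walls, notches 6.5 mm wide, 9 mm pitch; underside 36 mm above the table, axes as the rack's. Seated ridges drop 4 mm between the teeth, with 1.5 mm play each way along x and 2.5 mm sideways; wrong pitch, or a bolt a few mm off along x, rides 4 mm high. Toothed block 20 to 77 mm ahead of the lane point, saddle for the shank 24 to 34 mm behind it; free for fingers between.
- fine_lane_l (a point): Left lane of the fine gauge: the point where the grip point of a fully seated fine bolt rests (64 mm above the table, 28 mm above the base plate). x along the lane away from the robot (thread end), y left, z up. Lane walls reach 3 mm below (saddle: 1 mm above) the bolt's axis. Lanes of a gauge are 44 mm apart.
- fine_lane_r (a point): Right lane of the fine gauge: the point where the grip point of a fully seated fine bolt rests (64 mm above the table, 28 mm above the base plate). x along the lane away from the robot (thread end), y left, z up. Lane walls reach 3 mm below (saddle: 1 mm above) the bolt's axis. Lanes of a gauge are 44 mm apart.
- keeper (a joint): Keeper bar, 212 x 16 x 5 mm, turning level about the post over the lanes (underside 82 mm above the table, 2 mm or more clear of seated bolts). 0 (stop) = open: along the lanes between the gauges, pin end to the robot. Grows anticlockwise seen from above (pin goes to the robot's right) to a stop at 1.57 = crosswise over the shanks; starts at 1.3 to 1.57. Stays where left; 1 N at the pin.
- keeper_pin (a point): Upright round red-topped pin, 13 mm dia., on the bar's end, 98 mm from the post: grip to swing the bar. Point 10 mm below the pin's top, 24 mm above the bar's upper face (111 mm above the table). x points along the bar to the post.
- nut (a joint): Captive nut on the post, vertical axis. Grows as it turns clockwise seen from above (tightens), from a stop at 0 (fully loose) to a stop at 2.6 rad (tight); starts at 2.1 to 2.6. Free to turn whatever the keeper does. Friction 0.07 N m; stays where left. It does not rise or sink as it turns.
- nut_grip (a point): Brass hex nut, 24 mm across flats, 23 mm tall. Point on its axis, 3.5 mm below its top, 24 mm above the bar's upper face (111 mm above the table). z up; two flats face +y and -y of this frame, the others every 60 degrees. The post's tip, 12 mm dia., stands 4 mm above the nut.
- mix_cup: Bystander: white mixing cup, 60 mm diameter, 42 mm tall, standing on the table left of the bolts. Origin at its underside.
- paint_bottle: Bystander: red paint bottle, 36 mm diameter, 96 mm tall, standing on the table left of the bolts. Origin at its underside.

How it is judged:
By the outcome, as a careful person would: the job done as asked, in the order asked, and still so for the second after the job is handed in, with the robot touching nothing.
Of coarse_a, coarse_b, fine_a, fine_b only 3 to 4 are there at a start; the rules pass over those that are not, and their reading is None.
At some moment in a run one of coarse_a, coarse_b, fine_a, fine_b may be knocked a few centimetres aside while the robot is not near it.
Once in a run the grip may slacken for a moment while it holds something.
It also fails if it takes over 208 s, if anything falls off the work surface, if the arm or the gripper's body presses on something with over 40 N, if the wrist force passes 120 N, or if a joint passes its speed limit or range.

## Working session

There is one attempt and no reset: what is moved stays moved. The work goes in short steps, each a Python script; the robot and the scene stay as the last script left them, time stands still between calls to the robot, and variables do not carry over. Pictures are saved under pics/ and viewed, at most 14 in all, crops included, and the job is handed in when it is done.

```bash
ls; mkdir -p pics; cat > h.py <<'E'
import numpy as np, cv2
from station import ctrl, eoat, eyes, workorder, nets
from scipy.spatial.transform import Rotation as R
def q2R(q): return R.from_quat([q[1],q[2],q[3],q[0]]).as_matrix()
def cam(name):
    m=eyes.camera_model(name); T=np.eye(4)
    if name=="wrist":
        s=ctrl.observe(); W=np.eye(4); W[:3,:3]=q2R(s["orientation"]); W[:3,3]=s["ee_pos"]
        return np.array(m["camera_matrix"]), W@np.array(m["T_tool_cam"]), m
    T[:3,:3]=q2R(m["orientation"]); T[:3,3]=m["position"]
    return np.array(m["camera_matrix"]),T,m
def shot(name,fn=None):
    c=cam(name); im=eyes.capture(name)
    if fn: cv2.imwrite("pics/"+fn,im[:,:,::-1])
    return im,c
def find(name,thing,T,f="spot_point"):
    return [(round(d["p"],2),(T@np.append(d["at"],1))[:3].round(4)) for d in getattr(nets,f)(name,thing)]
def pix2w(c,uv,z):
    K,T,m=c; d=T[:3,:3]@(np.diag([1,-1,-1])@np.linalg.inv(K)@np.array([uv[0],uv[1],1.])); o=T[:3,3]
    return o+d*(z-o[2])/d[2]
def down(yaw):  # tool z down; tool y (closing line) at angle yaw+90deg: yaw = direction of tool x
    c,s=np.cos(yaw),np.sin(yaw)
    q=R.from_matrix(np.array([[c,s,0],[s,-c,0],[0,0,-1]])).as_quat(); return [q[3],q[0],q[1],q[2]]
E
python3 - <<'E'
from h import *
s=ctrl.observe(); print(s["clock"],s["orientation"],s["wrist_force"])
for n in ("scene","side"):
    im,c=shot(n,n+"0.png"); print(n,c[1].round(3).tolist(),c[0].tolist(),{k:v for k,v in c[2].items() if k not in("camera_matrix","position","orientation")})
    for t in ["coarse_a_grip","coarse_a_thread","fine_a_grip","fine_a_thread","rack","keeper_pin","nut_grip","coarse_lane_l","coarse_lane_r","fine_lane_l","fine_lane_r","mix_cup","paint_bottle"]:
        print(t,[(p,x.tolist()) for p,x in find(n,t,c[1])[:4]])
print(eyes.camera_model("wrist"))
E
```

```text
pics
0.0 [-2.82365053e-04  1.60198505e-01  9.87084288e-01 -9.83764072e-04] [-0.1222516  -0.2922067   0.35286136]
scene [[-0.883, 0.219, -0.416, 0.179], [-0.469, -0.363, 0.805, 0.576], [0.026, 0.906, 0.423, 0.472], [0.0, 0.0, 0.0, 1.0]] [[525.5094533365344, 0.0, 319.22723390366957], [0.0, 525.5094533365344, 236.12470877191384], [0.0, 0.0, 1.0]] {}
coarse_a_grip []
coarse_a_thread [(0.51, [0.6519, -0.2003, 0.0381]), (0.2, [0.4649, -0.1347, 0.0131])]
fine_a_grip [(0.9, [0.4391, -0.1956, 0.0112])]
fine_a_thread [(0.61, [0.4834, -0.2045, 0.0123])]
rack [(0.96, [0.6212, -0.2627, -0.0012]), (0.66, [0.6668, -0.1819, 0.0679]), (0.49, [0.5842, -0.3222, 0.0374])]
keeper_pin [(0.57, [0.5612, -0.3395, 0.1114]), (0.3, [0.5955, -0.3059, 0.0617])]
nut_grip [(0.56, [0.6199, -0.2632, 0.1122])]
coarse_lane_l [(0.79, [0.6652, -0.1819, 0.0702]), (0.76, [0.6377, -0.2145, 0.0673])]
coarse_lane_r [(0.79, [0.6652, -0.1819, 0.0702]), (0.76, [0.6377, -0.2145, 0.0673])]
fine_lane_l [(0.87, [0.5967, -0.3072, 0.061]), (0.84, [0.5682, -0.3365, 0.0632])]
fine_lane_r [(0.87, [0.5967, -0.3072, 0.061]), (0.84, [0.5682
[... 1007 characters left out ...]
 -0.0019])]
mix_cup [(0.84, [0.4289, 0.0587, 0.0014]), (0.51, [0.5038, -0.2431, 0.012])]
paint_bottle [(0.62, [0.5003, 0.0319, -0.0011]), (0.55, [0.6383, -0.215, 0.0672])]
{'camera_matrix': array([[404.24980438,   0.        , 319.13162312],
       [  0.        , 404.24980438, 239.31205886],
       [  0.        ,   0.        ,   1.        ]]), 'T_tool_cam': array([[ 8.36259353e-04,  9.49456672e-01,  3.13897003e-01,
         8.13913839e-02],
       [ 9.99999648e-01, -7.74908338e-04, -3.20223406e-04,
         3.82458370e-04],
       [-6.07968443e-05,  3.13897161e-01, -9.49456986e-01,
         3.03421319e-02],
       [ 0.00000000e+00,  0.00000000e+00,  0.00000000e+00,
         1.00000000e+00]])}
```

View pics/side0.png

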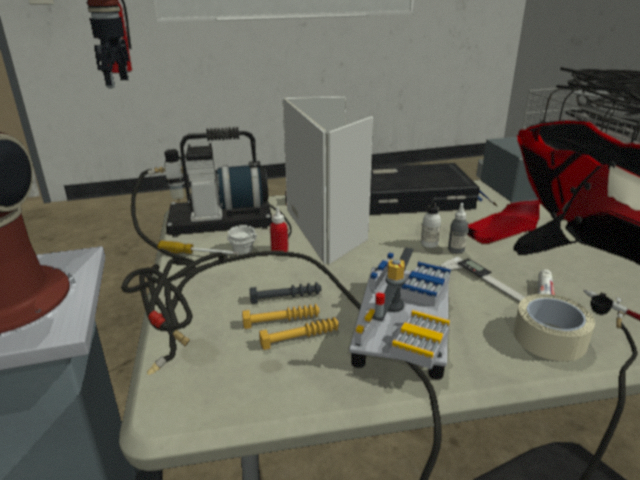

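View pics/scene0.png

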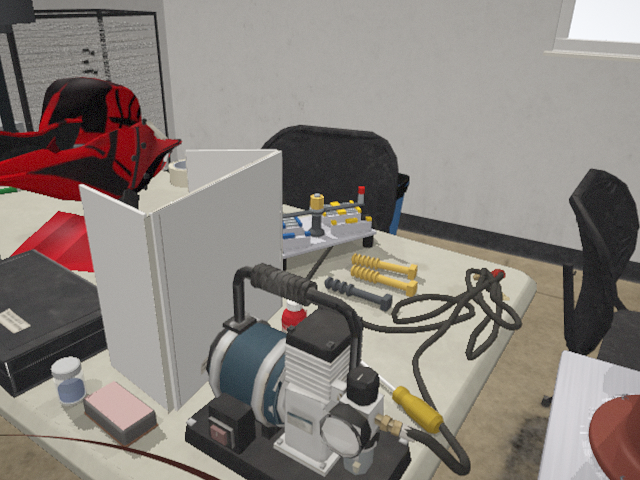

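The side view shows one dark bolt (285,292), two brass bolts (280,315) and (300,332), and the rack at (400,320) with the blue gauge on the left. A tall panel stands at about (330,180). I'll go above the rack, keeping high and retracted past the panel.

```bash
python3 - <<'E'
from h import *
c=cam("side"); print("panel base",pix2w(c,(330,260),0),pix2w(c,(371,240),0), ctrl.tip_reach)
ctrl.goto([0.18,0.40,0.50],down(2.6)); ctrl.goto([0.42,-0.12,0.50],down(0.8))
yaw=-0.55
p=np.array([0.62,-0.26]); d=np.array([np.cos(yaw),np.sin(yaw)])
t=p-0.04*d
ctrl.goto([*t,0.43],down(yaw)); s=ctrl.observe(); print(s["clock"],s["ee_pos"],s["joint_positions"].round(3) if hasattr(s["joint_positions"],'round') else s["joint_positions"])
im,c=shot("wrist","w1.png")
for t in ["rack","keeper_pin","nut_grip","coarse_lane_l","fine_lane_l","coarse_a_grip","coarse_a_thread","fine_a_grip","fine_a_thread"]:
    print(t,[(p,x.tolist()) for p,x in find("wrist",t,c[1])[:4]])
E
```

```text
panel base [ 0.58496172 -0.03274395  0.        ] [0.69191324 0.02223375 0.        ] 0.1734
5.5083 [ 0.58597245 -0.23849138  0.43041751] [-0.504  0.057  1.566  0.     1.519  1.615]
rack [(0.7, [0.618, -0.26, -0.0007])]
keeper_pin [(0.92, [0.5622, -0.3383, 0.1093]), (0.68, [0.4281, 0.0568, 0.0016])]
nut_grip [(0.87, [0.6193, -0.263, 0.1169]), (0.22, [0.6212, -0.257, 0.0012])]
coarse_lane_l []
fine_lane_l []
coarse_a_grip []
coarse_a_thread []
fine_a_grip [(0.88, [0.4429, -0.1964, 0.0099])]
fine_a_thread [(0.8, [0.49, -0.1998, 0.0114])]
```

View pics/w1.png

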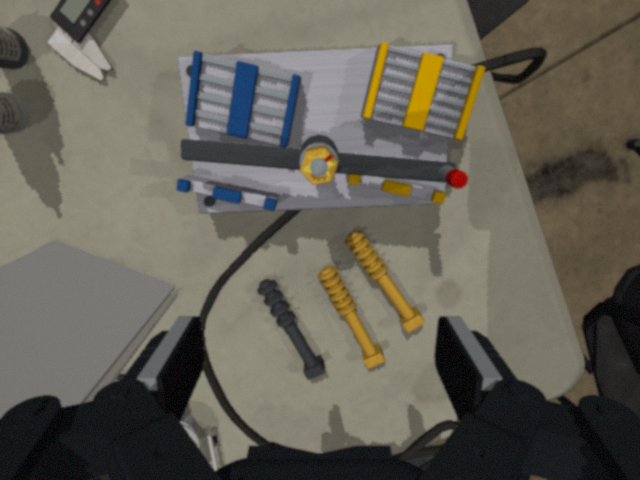

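The wrist view shows the rack clearly: nut (320,165), pin (457,178), plate edge (180,58)-(452,45), bolts at (290,330), (350,318), (385,282), heads towards the robot.

```bash
python3 - <<'E'
from h import *
c=cam("wrist"); im=cv2.imread("pics/w1.png")
for n,uv,z in [("pin",(457,178),.121),("nut",(320,163),.1145),("c1",(180,58),.036),("c2",(452,45),.036),("cBL",(205,212),.036),
  ("darkhead",(314,367),.011),("darktip",(265,286),.011),("f1head",(373,357),.011),("f1tip",(326,270),.011),("f2head",(412,322),.011),("f2tip",(353,236),.011)]:
    print(n,pix2w(c,uv,z).round(4))
a,b=pix2w(c,(180,58),.036),pix2w(c,(452,45),.036); print("edge yaw",np.arctan2(*(a-b)[[1,0]])-np.pi/2)
g=im[135:200,285:355]; cv2.imwrite("pics/nut1.png",cv2.resize(g,None,fx=9,fy=9,interpolation=cv2.INTER_CUBIC))
E
```

```text
pin [ 0.5637 -0.3372  0.121 ]
nut [ 0.6212 -0.2613  0.1145]
c1 [ 0.7458 -0.2022  0.036 ]
c2 [ 0.6374 -0.3979  0.036 ]
cBL [ 0.6293 -0.1415  0.036 ]
darkhead [ 0.4175 -0.1291  0.011 ]
darktip [ 0.5298 -0.1378  0.011 ]
f1head [ 0.3942 -0.1925  0.011 ]
f1tip [ 0.5119 -0.2021  0.011 ]
f2head [ 0.4108 -0.2502  0.011 ]
f2tip [ 0.5294 -0.2445  0.011 ]
edge yaw -0.5055315901486284
```

View pics/nut1.png

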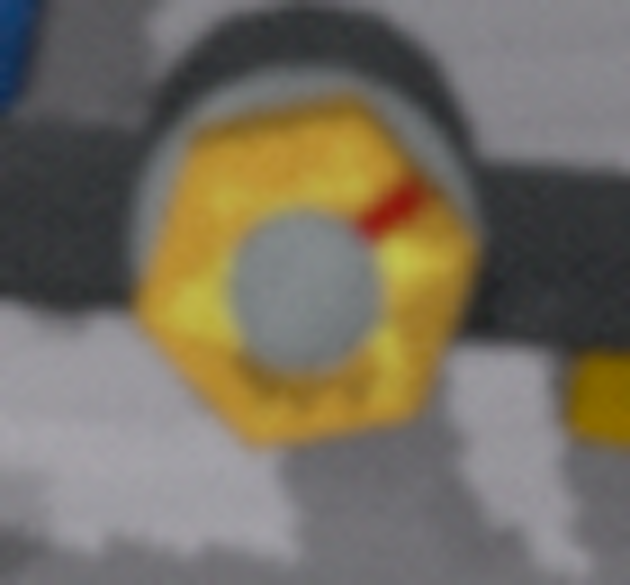

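```bash
cat >> h.py <<'E'
def turn(total,step=0.12,lim=0.35):
    """turn last joint so that yaw changes by total; stop when moment about z rises"""
    t0=ctrl.observe()["wrist_torque"][2]; done=0; sg=np.sign(total)
    while abs(done)<abs(total):
        q=np.array(ctrl.observe()["joint_positions"]) if done==0 else q
        q=q.copy(); q[5]-=sg*step; ctrl.movej(q); done+=sg*step
        t=ctrl.observe()["wrist_torque"][2]-t0
        if abs(t)>lim: break
    s=ctrl.observe(); print("turned",round(done,2),"torque",round(t,3),"q6",round(s["joint_positions"][5],3),"width",s["width"],"clock",s["clock"]); return done
E
python3 - <<'E'
from h import *
y=-0.864; p=[0.6205,-0.2616]
ctrl.goto([*p,0.33],down(y)); eoat.grip(0.045,60)
print(ctrl.movel([*p,0.267],0.08,until_force=8), ctrl.observe()["ee_pos"])
eoat.grip(0.0,60); s=ctrl.observe(); print(s["width"],s["wrist_force"],s["wrist_torque"],s["clock"])
turn(2.9)
s=ctrl.observe(); print(s["wrist_force"],s["wrist_torque"])
E
```

```text
False [ 0.62078061 -0.26175675  0.26766678]
0.022493769706924314 [3.47338243 2.76375509 1.98041039] [ 0.46617957 -0.47692571 -0.08716054] 8.25
turned 2.76 torque -0.408 q6 -0.828 width 0.022575543843423803 clock 14.0
[-1.58392426  5.26223741  2.59351592] [ 0.66093494  0.47235995 -0.49564195]
```

```bash
python3 - <<'E'
from h import *
eoat.grip(0.05,60); p=ctrl.observe()["ee_pos"]
ctrl.movel([p[0],p[1],0.34],0.15)
yaw=0.92; d=np.array([np.cos(yaw),np.sin(yaw)]); t=np.array([.60,-.29])-0.03*d
ctrl.goto([*t,0.36],down(yaw))
im,c=shot("wrist","w2.png"); print(find("wrist","keeper_pin",c[1]),find("wrist","nut_grip",c[1]),ctrl.observe()["clock"])
hsv=cv2.cvtColor(im,cv2.COLOR_RGB2HSV)
red=((hsv[...,0]<6)|(hsv[...,0]>174))&(hsv[...,1]>170)&(hsv[...,2]>80)
n,l,st,ce=cv2.connectedComponentsWithStats(red.astype(np.uint8))
for i in range(1,n):
    if st[i,4]>8: print(st[i,4],ce[i].round(1),pix2w(c,ce[i],.121).round(4),pix2w(c,ce[i],.1145).round(4))
cv2.imwrite("pics/w2c.png",im[60:420,100:560,::-1])
E
```

```text
[(0.7, array([ 0.5648, -0.3365,  0.1101]))] [(0.92, array([ 0.6212, -0.2637,  0.1157])), (0.59, array([ 0.458 , -0.2464,  0.0133]))] 16.0
31 [313.8 115.6] [ 0.6246 -0.2505  0.121 ] [ 0.6244 -0.2506  0.1145]
403 [320.  306.4] [ 0.5641 -0.3355  0.121 ] [ 0.562  -0.3382  0.1145]
```

View pics/w2c.png

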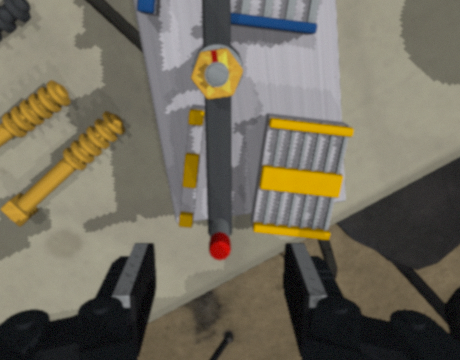

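```bash
cat >> h.py <<'E'
C=np.array([0.620,-0.2622])
def arc(phis,z,off=0,r=0.0965,lim=14):
    """carry pin along arc; phi = world angle of pin from post; tool x points at post (+off)"""
    for ph in phis:
        p=C+r*np.array([np.cos(ph),np.sin(ph)])
        hit=ctrl.movel([*p,z],0.12,down(ph+np.pi+off),until_force=lim)
        if hit: break
    s=ctrl.observe(); e=s["ee_pos"][:2]-C
    print("arc end cmd",round(ph,3),"meas",np.arctan2(e[1],e[0]).round(3),np.hypot(*e).round(4),"hit",hit,s["wrist_force"].round(1),"clock",s["clock"])
E
python3 - <<'E'
from h import *
ph=-2.22; p=C+.0965*np.array([np.cos(ph),np.sin(ph)]); print(p)
ctrl.goto([*p,0.33],down(ph+np.pi)); eoat.grip(0.045,30)
print(ctrl.movel([*p,0.267],0.1,until_force=8)); eoat.grip(0,30); print(ctrl.observe()["width"])
# open: pin along rack -x: phi -> yaw - pi  (yaw about -0.52)
arc(list(np.arange(ph-.15,-3.60,-.15))+[-3.62,-3.68,-3.72,-3.76],0.267)
E
```

```text
[ 0.56166071 -0.33906857]
False
0.011476585374011255
arc end cmd -3.76 meas 2.572 0.0974 hit False [-27.5 -14.6  16.6] clock 21.4083
```

```bash
python3 - <<'E'
from h import *
eoat.grip(0.045,30); p=ctrl.observe()["ee_pos"]; ctrl.movel([p[0],p[1],0.33],0.15)
yaw=-0.54; d=np.array([np.cos(yaw),np.sin(yaw)]); t=C-0.07*d
ctrl.goto([*t,0.40],down(yaw)); 
im,c=shot("wrist","w3.png"); np.savez("w3.npz",K=c[0],T=c[1])
for t in ["rack","keeper_pin","nut_grip","coarse_lane_l","fine_lane_l","gauge_fine","gauge_coarse","coarse_a_grip","coarse_a_thread","fine_a_grip","fine_a_thread"]:
    print(t,[(p,x.tolist()) for p,x in find("wrist",t,c[1])[:4]])
print(ctrl.observe()["clock"])
cv2.imwrite("pics/w3b.png",cv2.resize(im[:400,100:560,::-1],None,fx=1.5,fy=1.5,interpolation=cv2.INTER_CUBIC))
E
```

```text
rack [(0.84, [0.6178, -0.258, -0.0012])]
keeper_pin [(0.81, [0.5349, -0.2134, 0.1079])]
nut_grip [(0.74, [0.6214, -0.259, 0.1121])]
coarse_lane_l []
fine_lane_l [(0.61, [0.4413, -0.1983, 0.0102])]
gauge_fine []
gauge_coarse []
coarse_a_grip [(0.37, [0.4635, -0.1323, 0.0117])]
coarse_a_thread []
fine_a_grip [(0.68, [0.4862, -0.2006, 0.012]), (0.56, [0.443, -0.1985, 0.0109])]
fine_a_thread [(0.92, [0.4867, -0.2001, 0.0093])]
23.3917
```

View pics/w3b.png

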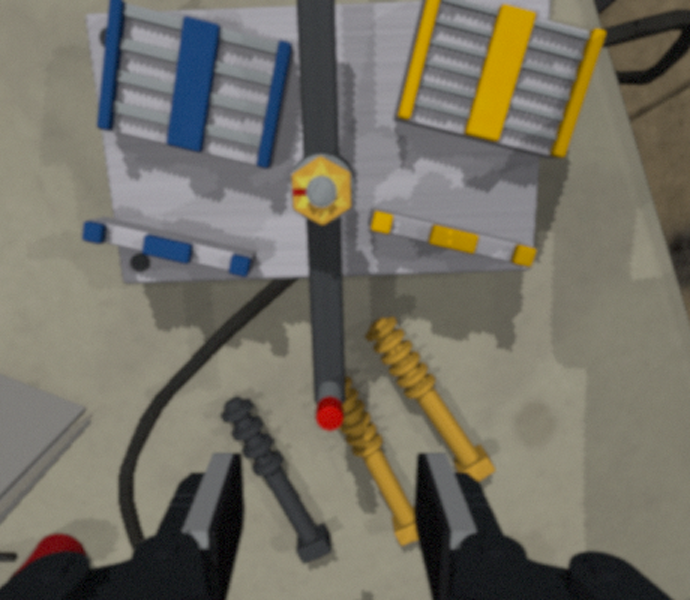

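The nut's red mark is at (300,190) and the keeper lies along the lanes, its pin at (330,413). Both gauges look rotated about 13° from the plate. The saddle rows run (95,232)-(241,265) blue and (382,222)-(524,255) yellow, so I'll measure each gauge's own pose.

```bash
python3 - <<'E'
from h import *
f=np.load("w3.npz"); c=(f["K"],f["T"],None)
def P(x,y,z): return pix2w(c,(100+x/1.5,y/1.5),z)[:2]
def ang(v): return np.arctan2(v[1],v[0])
for n,sl,sm,sr,mn,mf in [("blue",(95,231),(168,247),(241,264),(186,148),(201,20)),("yellow",(382,221),(454,237),(524,254),(484,137),(517,9))]:
    L,M,Rr=P(*sl,.065),P(*sm,.065),P(*sr,.065); N,F=P(*mn,.061),P(*mf,.061)
    print(n,"sad len",np.linalg.norm(L-Rr),"sad yaw",ang(L-Rr)-np.pi/2,"wall yaw",ang(F-N),"len",np.linalg.norm(F-N),"axis yaw",ang(F-M),np.linalg.norm(N-M),"M",M,"N",N,"F",F)
    y=ang(L-Rr)-np.pi/2; y=(2*y+ang(F-N)+2*ang(F-M))/5; d=np.array([np.cos(y),np.sin(y)])
    o=(M+29*.001*d+N-.02*d+F-.077*d)/3; e=np.array([-d[1],d[0]])
    print(" yaw",y,"origin",o,"lanes",o+.022*e,o-.022*e,"rel post",o-C)
h=P(321,190,.1185);p=P(330,412,.121);print("nut",h,"pin",p,ang(h-p),np.linalg.norm(h-p))
for n,a,b in [("dark",(314,543),(236,407)),("f1",(407,530),(350,392)),("f2",(482,464),(379,325))]:
    A,B=P(*a,.011),P(*b,.011); print(n,A,B,"yaw",ang(B-A),np.linalg.norm(B-A))
E
```

```text
blue sad len 0.07339464306895926 sad yaw -0.7642661660085938 wall yaw -0.7348907341700082 len 0.05582100216547551 axis yaw -0.7565303547010408 0.04814937065201789 M [ 0.63415823 -0.17710868] N [ 0.66833342 -0.21102649] F [ 0.70974724 -0.24845482]
 yaw -0.7552967551178554 origin [ 0.65424342 -0.19665855] lanes [ 0.66932452 -0.18064105] [ 0.63916231 -0.21267605] rel post [0.03424342 0.06554145]
yellow sad len 0.07339826240070031 sad yaw -0.7619177034387695 wall yaw -0.7310266534016009 len 0.05519960217318277 axis yaw -0.7598063371123559 0.048328411348222466 M [ 0.5652168  -0.30186566] N [ 0.59914042 -0.33628691] F [ 0.64023594 -0.37314006]
 yaw -0.7548949469007704 origin [ 0.58502193 -0.32156607] lanes [ 0.6000966  -0.30554251] [ 0.56994726 -0.33758963] rel post [-0.03497807 -0.05936607]
nut [ 0.62026959 -0.25870782] pin [ 0.53669219 -0.21293637] -0.5010398462239044 0.0952901282160866
dark [ 0.41707289 -0.12877026] [ 0.52980459 -0.13895607] yaw -0.09010978286613977 0.11319093177402996
f1 [ 0.39316435 -0.18908721] [ 0.50120989 -0.20677774] yaw -0.16229211554366382 0.10948422443030752
f2 [ 0.41225168 -0.25593123] [ 0.53008683 -0.24419035] yaw 0.09931035537664937 0.11841862427211723
```

```bash
cat >> h.py <<'E'
C=np.array([0.620,-0.260])
U=lambda a: np.array([np.cos(a),np.sin(a)])
def look_bolt(dark,guess,yaw,fn,flip=False,z=0.33,zb=0.011):
    ctrl.goto([*guess,z],down(yaw+(np.pi if flip else 0))); im,c=shot("wrist",fn)
    hsv=cv2.cvtColor(im,cv2.COLOR_RGB2HSV)
    m=(hsv[...,2]<85) if dark else ((hsv[...,0]>12)&(hsv[...,0]<28)&(hsv[...,1]>130))
    n,l,st,ce=cv2.connectedComponentsWithStats(cv2.morphologyEx(m.astype(np.uint8),cv2.MORPH_OPEN,np.ones((3,3))))
    best=[]
    for i in range(1,n):
        if st[i,4]<400: continue
        v,u=np.nonzero(l==i); w=np.array([pix2w(c,(a,b),zb)[:2] for a,b in zip(u[::3],v[::3])])
        mu=w.mean(0); ev,V=np.linalg.eigh(np.cov(w.T)); ax=V[:,1]; ax=ax if ax@U(yaw)>0 else -ax
        s=(w-mu)@ax; t=(w-mu)@np.array([-ax[1],ax[0]])
        lo,hi=np.percentile(s,[.5,99.5]); tip=mu+hi*ax; head=mu+lo*ax
        sh=(s>hi-.110)&(s<hi-.055)  # shank part
        best.append((np.linalg.norm(mu-guess),hi-lo,np.ptp(t),np.arctan2(ax[1],ax[0]),tip-.074*ax,head+.050*ax))
    best.sort(key=lambda b:b[0])
    for b in best[:3]: print("d %.3f len %.4f wid %.4f yaw %.3f"%b[:4],"grip(tip)",b[4].round(4),"grip(head)",b[5].round(4))
    for t in (["coarse_a_grip","coarse_a_thread"] if dark else ["fine_a_grip","fine_a_thread"]): print(t,[(p,x.tolist()) for p,x in find("wrist",t,c[1])[:3]])
    print("clock",ctrl.observe()["clock"]); return best
E
python3 - <<'E'
from h import *
p=ctrl.observe()["ee_pos"]; ctrl.goto([0.47,-0.16,0.40],down(-0.3)); eoat.grip(0.085,60)
look_bolt(True,np.array([0.459,-0.133]),-0.09,"d1.png")
E
```

```text
d 0.017 len 0.1269 wid 0.0225 yaw -0.090 grip(tip) [ 0.461  -0.1321] grip(head) [ 0.4581 -0.1319]
d 0.053 len 0.0329 wid 0.0172 yaw -0.313 grip(tip) [ 0.4076 -0.1685] grip(head) [ 0.4943 -0.1966]
d 0.094 len 0.3486 wid 0.1405 yaw -1.239 grip(tip) [ 0.5672 -0.2469] grip(head) [ 0.494  -0.0346]
coarse_a_grip []
coarse_a_thread []
clock 24.9417
```

View pics/d1.png

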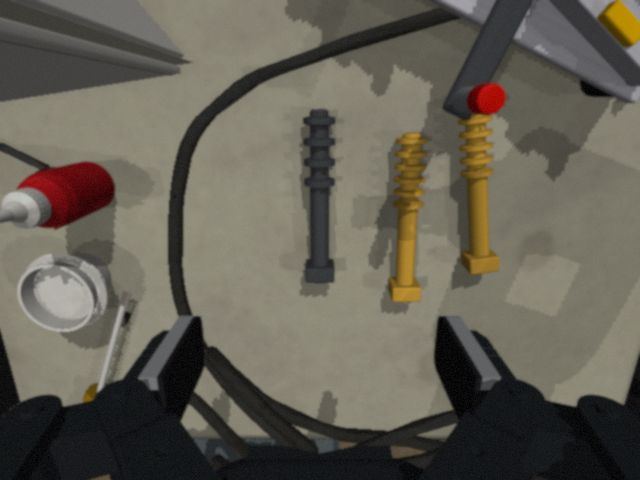

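The dark bolt (320,110)-(320,280) is isolated and its length agrees with the given 124 mm. I'll grasp it and check it in hand.

```bash
cat >> h.py <<'E'
def pick(g,yaw,flip=False,back=0.0,f=60):
    q=down(yaw+(np.pi if flip else 0))
    eoat.grip(0.045,f); ctrl.movel([*g,0.23],0.2,q)
    print("touch",ctrl.movel([*g,0.1775],0.08,until_force=10)); eoat.grip(0.0,f)
    s=ctrl.observe(); print("width",s["width"],"z",s["ee_pos"][2],"F",s["grip_force"])
    ctrl.movel([*(np.array(g)-back*U(yaw)),0.30],0.12); s=ctrl.observe(); print("after lift width",s["width"],s["clock"])
def held(dark,yaw,fn,flip=False):
    """tip/head axis offset of held bolt in tool frame, at axis height TCP-0.1665"""
    s=ctrl.observe(); zb=s["ee_pos"][2]-0.1665; im,c=shot("wrist",fn); hsv=cv2.cvtColor(im,cv2.COLOR_RGB2HSV)
    return im,c,zb
E
python3 - <<'E'
from h import *
pick([0.4595,-0.132],-0.09)
im,c,zb=held(True,-.09,"d2.png"); np.savez("d2.npz",K=c[0],T=c[1],zb=zb); print(ctrl.observe()["ee_pos"])
E
```

```text
touch False
width 0.01140993728910295 z 0.17833414252835583 F 58.688748478889465
after lift width 0.01149098558150211 28.4417
[ 0.45911007 -0.13182806  0.29876912]
```

View pics/d2.png

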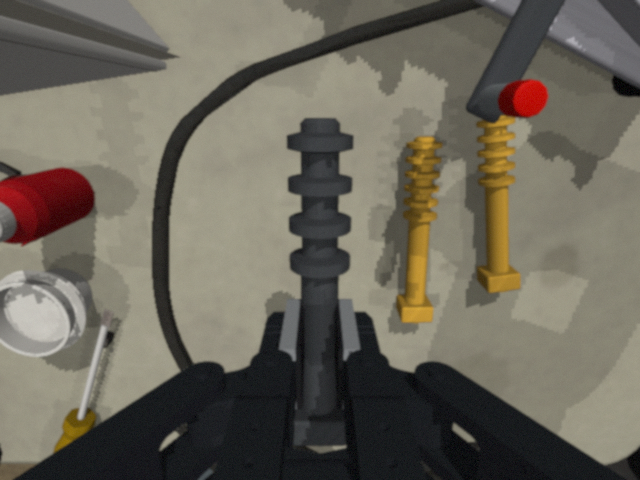

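```bash
python3 - <<'E'
from h import *
f=np.load("d2.npz"); c=(f["K"],f["T"],None); s=ctrl.observe()
T=q2R(s["orientation"])
for zb in (f["zb"],f["zb"]+.002):
  for v in (119,141,184,224,262):
    print(v,((pix2w(c,(320,v),zb)-s["ee_pos"])@T).round(4))
print(f["zb"])
E
```

```text
119 [ 0.076  -0.0002  0.1662]
141 [ 0.0691 -0.0002  0.1663]
184 [ 0.0549 -0.0002  0.1663]
224 [ 0.0408 -0.0002  0.1663]
262 [ 0.0265 -0.0002  0.1663]
119 [ 0.0761 -0.0002  0.1642]
141 [ 0.0693 -0.0002  0.1643]
184 [ 0.0553 -0.0002  0.1643]
224 [ 0.0414 -0.0002  0.1643]
262 [ 0.0273 -0.0002  0.1643]
0.13236839787013258
```

```bash
cat >> h.py <<'E'
def place(lane,yaw,dx,flip=False,zs=0.2313,via=True,offs=(0,.002,-.002,.004,-.004)):
    d=U(yaw); e=np.array([-d[1],d[0]]); lane=np.array(lane); q=down(yaw+(np.pi if flip else 0))
    if via:
        ctrl.movel([*np.array(ctrl.observe()["ee_pos"])[:2],0.345],0.2); ctrl.goto([*(lane-dx*d),0.345],q)
    ctrl.movel([*(lane-dx*d),0.245],0.15,q)
    for o in offs:
        t=lane-(dx-o)*d
        ctrl.movel([*t,0.240],0.08); hit=ctrl.movel([*t,zs-.001],0.03,until_force=7)
        s=ctrl.observe(); print("off",o,"hit",hit,"z",s["ee_pos"][2].round(4),s["wrist_force"].round(1),"w",s["width"].round(4))
        if s["ee_pos"][2]<zs+.0018: print("SEATED?",s["clock"]); return o
    return None
def release():
    eoat.grip(0.026); p=ctrl.observe()["ee_pos"]; ctrl.movel([p[0],p[1],0.30],0.12); print("clock",ctrl.observe()["clock"])
E
python3 - <<'E'
from h import *
print(place([0.6392,-0.2127],-0.755,0.0017))
E
```

```text
Traceback (most recent call last):
  File "h.py", line 80, in place
    s=ctrl.observe(); print("off",o,"hit",hit,"z",s["ee_pos"][2].round(4),s["wrist_force"].round(1),"w",s["width"].round(4))
                                                                                                        ^^^^^^^^^^^^^^^^
AttributeError: 'float' object has no attribute 'round'
```

```bash
sed -i 's/s\["width"\].round(4))/round(s["width"],4))/' h.py; python3 - <<'E'
from h import *
s=ctrl.observe(); print(s["ee_pos"],s["wrist_force"],s["width"],s["clock"])
im,c=shot("wrist","d3.png")
E
```

```text
[ 0.63880434 -0.21064662  0.23842265] [ 1.79897111  4.0353421  -0.15435378] 0.011066823376060145 30.9583
```

View pics/d3.png

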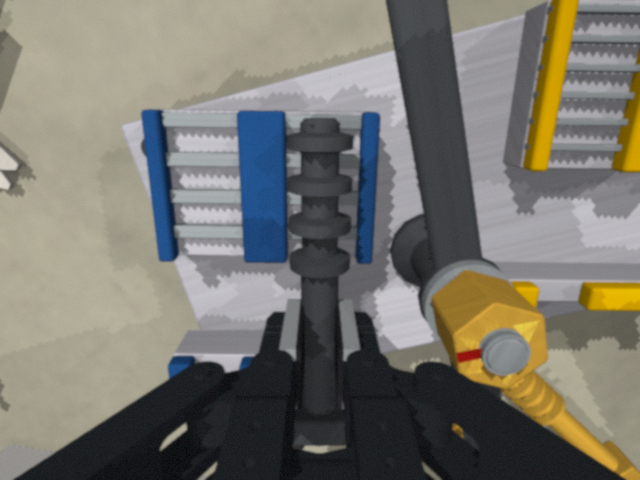

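The held bolt (ridges 287–352 px wide) overlaps the middle blue wall (its edge at 287) and sits left of the lane middle (≈324). The teeth show at v≈119,159,196,235. I'll compare x positions in metric terms.

```bash
python3 - <<'E'
from h import *
c=cam("wrist"); s=ctrl.observe(); T=q2R(s["orientation"])
zb=s["ee_pos"][2]-.1673
for v in (119,159,196,235): print("tooth",v,((pix2w(c,(205,v),.057)-s["ee_pos"])@T).round(4))
for v in (141,184,224,262): print("ridge",v,((pix2w(c,(320,v),zb)-s["ee_pos"])@T).round(4))
for u,v in ((287,262),(360,262),(285,112),(365,112)): print("wall",u,((pix2w(c,(u,v),.061)-s["ee_pos"])@T).round(4))
for v in (115,262): print("wall end",v,((pix2w(c,(262,v),.061)-s["ee_pos"])@T).round(4))
im=cv2.imread("pics/d3.png"); cv2.imwrite("pics/d3c.png",cv2.resize(im[90:290,130:400],None,fx=2.9,fy=2.9,interpolation=cv2.INTER_CUBIC))
E
```

```text
tooth 119 [ 0.0753 -0.041   0.1815]
tooth 159 [ 0.0611 -0.0422  0.1815]
tooth 196 [ 0.0472 -0.0434  0.1815]
tooth 235 [ 0.0316 -0.0448  0.1815]
ridge 141 [0.0688 0.0002 0.1673]
ridge 184 [0.0545 0.0003 0.1673]
ridge 224 [0.0403 0.0003 0.1673]
ridge 262 [0.0259 0.0003 0.1673]
wall 287 [ 0.0219 -0.0126  0.1774]
wall 360 [0.022  0.0159 0.1773]
wall 285 [ 0.0778 -0.0119  0.1774]
wall 365 [0.0778 0.0159 0.1773]
wall end 115 [ 0.0768 -0.0199  0.1774]
wall end 262 [ 0.0219 -0.0223  0.1774]
```

View pics/d3c.png

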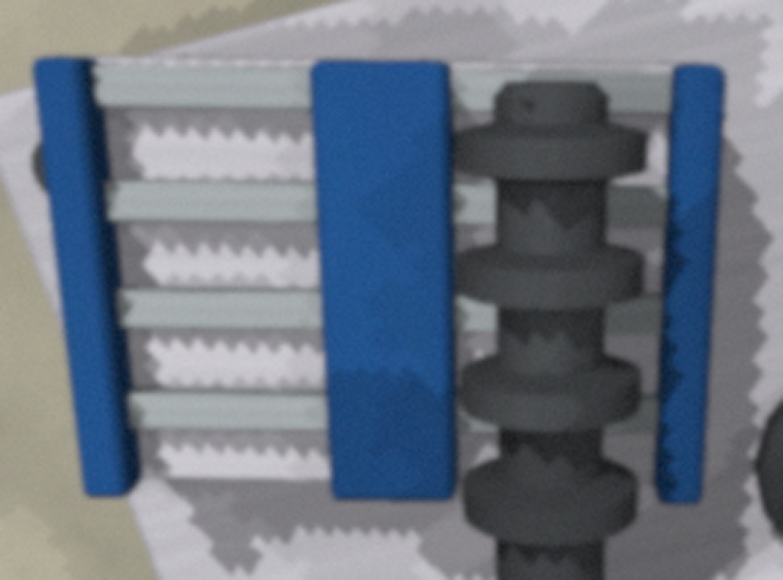

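```bash
python3 - <<'E'
from h import *
print(place([0.6370,-0.2119],-0.755,0,via=False)); s=ctrl.observe(); print(s["ee_pos"])
E
```

```text
off 0 hit True z 0.2392 [2.3 2.3 0.2] w 0.0112
off 0.002 hit True z 0.2392 [ 3.2  3.7 -0.2] w 0.0109
off -0.002 hit True z 0.2314 [-0.3  1.4  3.9] w 0.0111
SEATED? 32.7583
-0.002
[ 0.63533153 -0.21016735  0.23136566]
```

```bash
sed -i 's/ctrl.movel(\[\*t,0.240\],0.08); hit/ctrl.movel([*t,0.240],0.06); ctrl.pause(0.15); hit/' h.py; python3 - <<'E'
from h import *
release(); s=ctrl.observe()
ctrl.goto([*(np.array(s["ee_pos"])[:2]),0.33],down(-0.755)); eoat.grip(0.085,60); im,c=shot("wrist","d4.png"); np.savez("d4.npz",K=c[0],T=c[1])
a=cv2.resize(im[100:330,180:420,::-1],None,fx=2.4,fy=2.4,interpolation=cv2.INTER_CUBIC); cv2.imwrite("pics/d4c.png",a)
print(ctrl.observe()["ee_pos"],ctrl.observe()["clock"])
E
```

```text
clock 33.7833
[ 0.63405961 -0.2093981   0.32994595] 34.6917
```

View pics/d4c.png

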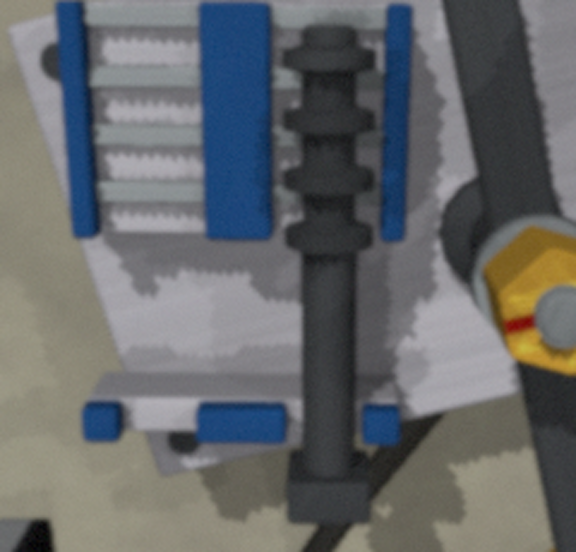

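```bash
python3 - <<'E'
from h import *
f=np.load("d4.npz"); c=(f["K"],f["T"],None); d=U(-.755); o=np.array([0.6354,-0.2102])
P=lambda x,y,z:(pix2w(c,(180+x/2.4,100+y/2.4),z)[:2]-o)@np.array([d,[-d[1],d[0]]]).T*1000
for y in (16,75,134,190): print("tooth",P(145,y,.057).round(1))
for y in (58,119,178,235): print("ridge .064",P(330,y,.064).round(1),".068",P(330,y,.068).round(1))
for x,y in ((235,5),(235,240)): print("wall",P(x,y,.061).round(1))
E
```

```text
tooth [77.6 44.6]
tooth [64.1 45.4]
tooth [50.  46.2]
tooth [36.1 47.1]
ridge .064 [68.4  0.6] .068 [68.5  0.6]
ridge .064 [54.4  0.6] .068 [54.8  0.6]
ridge .064 [40.3  0.6] .068 [41.   0.6]
ridge .064 [26.2  0.6] .068 [27.1  0.6]
wall [80.1 22.7]
wall [24.3 24.5]
```

```bash
python3 - <<'E'
from h import *
d=U(-.755); o=np.array([0.6354,-0.2105]); q=down(-.755)
eoat.grip(0.03,40); ctrl.movel([*o,0.2315],0.12,q); eoat.grip(0,40); s=ctrl.observe(); print(s["ee_pos"],s["wrist_force"])
t=np.array(s["ee_pos"][:2])+.0015*d
print(ctrl.movel([*t,s["ee_pos"][2]-.0005],0.02,until_force=15)); s=ctrl.observe(); print(s["ee_pos"],s["wrist_force"])
release(); eoat.grip(0,30)
p=np.array(ctrl.observe()["ee_pos"])[:2]
ctrl.movel([*p,0.262],0.15); ctrl.pause(.15); h=ctrl.movel([*p,0.238],0.02,until_force=5); s=ctrl.observe(); print("press",h,s["ee_pos"][2],"shank top",s["ee_pos"][2]-.1734,s["clock"])
ctrl.movel([*p,0.33],0.15); eoat.grip(0.085,60); im,c=shot("wrist","d5.png"); np.savez("d5.npz",K=c[0],T=c[1])
E
```

```text
[ 0.63525093 -0.2100161   0.23089313] [-2.05086503  3.35260403 -2.4425832 ]
False
[ 0.63597863 -0.21019411  0.23035573] [-5.50016857  7.40876102  3.04634438]
clock 37.8
press True 0.24429118290853036 shank top 0.07089118290853036 39.575
```

```bash
python3 - <<'E'
from h import *
ctrl.movel([*np.array(ctrl.observe()["ee_pos"])[:2],0.37],0.2)
b=look_bolt(False,np.array([0.456,-0.251]),0.09,"f1.png")[0]
assert .115<b[1]<.135 and b[2]<.035
g=(b[4]+b[5])/2; print(g)
pick(g,b[3]); im,c,zb=held(False,b[3],"f2.png"); np.savez("f2.npz",K=c[0],T=c[1],zb=zb)
E
```

```text
d 0.016 len 0.1269 wid 0.0219 yaw 0.059 grip(tip) [ 0.4585 -0.248 ] grip(head) [ 0.4555 -0.2482]
d 0.055 len 0.1279 wid 0.0232 yaw -0.076 grip(tip) [ 0.4398 -0.1955] grip(head) [ 0.4359 -0.1952]
d 0.131 len 0.0287 wid 0.0131 yaw 0.824 grip(tip) [ 0.5298 -0.3577] grip(head) [ 0.5945 -0.2877]
fine_a_grip [(0.81, [0.4386, -0.1947, 0.0111])]
fine_a_thread [(0.62, [0.4877, -0.2, 0.0087])]
clock 42.625
[ 0.45698038 -0.24807775]
touch False
width 0.011316245757716226 z 0.1783587213460213 F 58.76566708087921
after lift width 0.011434507896265019 46.125
```

View pics/f2.png

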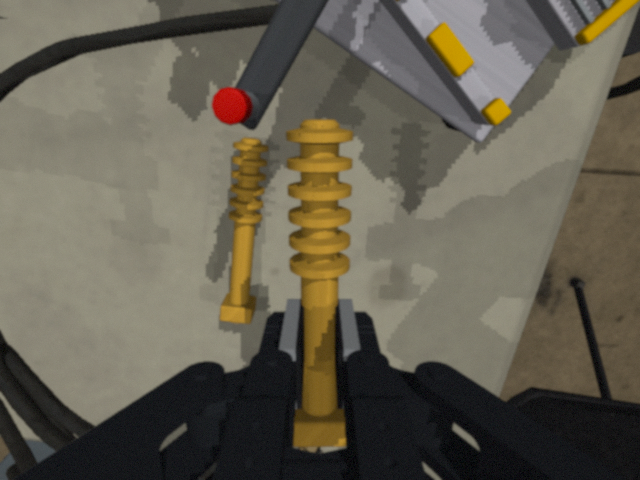

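```bash
python3 - <<'E'
from h import *
print(place([0.5679,-0.3357],-0.755,0.0014,offs=(0,.0015,-.0015,.003,-.003,.004))); print(ctrl.observe()["ee_pos"],ctrl.observe()["wrist_force"])
E
```

```text
off 0 hit True z 0.2314 [-0.2  0.4  4.4] w 0.0117
SEATED? 48.9083
0
[ 0.56722651 -0.33506363  0.23136389] [-0.23924894  0.39384414  4.44742416]
```

```bash
cat >> h.py <<'E'
def press():
    eoat.grip(0,30); p=np.array(ctrl.observe()["ee_pos"])[:2]
    ctrl.movel([*p,0.258],0.15); ctrl.pause(.15); h=ctrl.movel([*p,0.239],0.03,until_force=5); s=ctrl.observe(); print("press",h,"shank top",s["ee_pos"][2]-.1734,s["clock"])
    ctrl.movel([*p,0.36],0.2); eoat.grip(0.085,60)
E
python3 - <<'E'
from h import *
release(); press()
b=look_bolt(False,np.array([0.438,-0.1955]),-0.076,"g1.png",flip=True)[0]
assert .115<b[1]<.135 and b[2]<.035
g=(b[4]+b[5])/2
eoat.grip(0.045,60)
pick(g,b[3],flip=True,back=0.03); im,c,zb=held(False,b[3],"g2.png"); np.savez("g2.npz",K=c[0],T=c[1],zb=zb)
E
```

```text
clock 49.9333
press True shank top 0.07089496044328972 51.3833
d 0.013 len 0.1249 wid 0.0214 yaw -0.072 grip(tip) [ 0.4413 -0.1957] grip(head) [ 0.4405 -0.1957]
fine_a_grip [(0.57, [0.4417, -0.1957, 0.0104])]
fine_a_thread [(0.64, [0.4889, -0.2, 0.0091]), (0.45, [0.617, -0.2582, -0.001])]
clock 56.1833
touch False
width 0.011387670759094597 z 0.17834547046809412 F 58.696762919425964
after lift width 0.01198698331841178 59.925
```

View pics/g2.png

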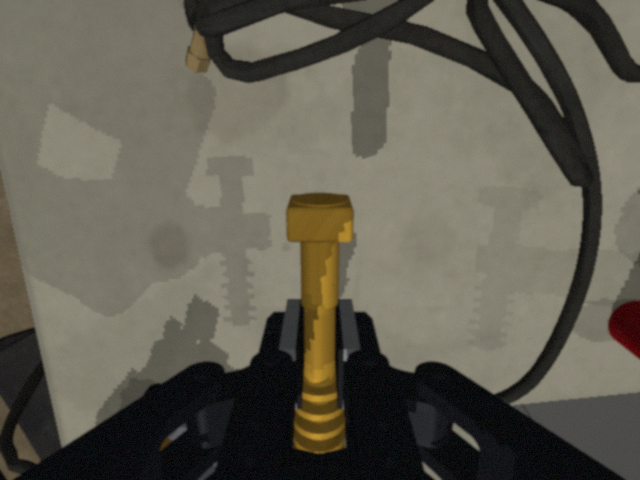

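```bash
python3 - <<'E'
from h import *
f=np.load("g2.npz"); c=(f["K"],f["T"],None); s=ctrl.observe(); T=q2R(s["orientation"]); zb=s["ee_pos"][2]-.1673
for v,z in ((207,zb+.011),(241,zb+.011),(194,zb-.011)): print(v,((pix2w(c,(320,v),z)-s["ee_pos"])@T).round(4))
E
```

```text
207 [0.0505 0.0008 0.1564]
241 [0.039  0.0009 0.1564]
194 [0.0501 0.0009 0.1784]
```

```bash
python3 - <<'E'
from h import *
print(place([0.5988,-0.3043],-0.755,0,flip=True,offs=(0,.0015,-.0015,.003,-.003,.004))); s=ctrl.observe(); print(s["ee_pos"],s["wrist_force"],s["width"])
E
```

```text
off 0 hit True z 0.238 [-2.7 -3.9 -0.7] w 0.0109
off 0.0015 hit True z 0.2374 [-1.4 -3.9 -0. ] w 0.0116
off -0.0015 hit True z 0.2379 [-2.  -3.1  0.7] w 0.0112
off 0.003 hit True z 0.2365 [-1.9 -3.1  0.3] w 0.0108
off -0.003 hit True z 0.2379 [-2.7 -3.7  0.1] w 0.0109
off 0.004 hit True z 0.2342 [ 0.5 -1.5  2. ] w 0.0116
None
[ 0.60204253 -0.30774176  0.23420441] [ 0.48142192 -1.46308994  2.04572715] 0.011582630259934387
```

```bash
python3 - <<'E'
from h import *
print(place([0.5988-.0012,-0.3043-.0013],-0.755,0,flip=True,via=False,offs=(0,.0015,-.0015,.003,-.003))); s=ctrl.observe(); print(s["ee_pos"],s["wrist_force"],s["width"])
E
```

```text
off 0 hit True z 0.237 [-1.4 -3.7  0.8] w 0.0111
off 0.0015 hit True z 0.2363 [-1.6 -4.5 -0.5] w 0.0113
off -0.0015 hit True z 0.2366 [-1.8 -5.  -0.3] w 0.0114
off 0.003 hit True z 0.2357 [-1.9 -3.2  0.9] w 0.0115
off -0.003 hit True z 0.2365 [-1.6 -3.9 -0.2] w 0.0115
None
[ 0.59506871 -0.30431536  0.2364883 ] [-1.61174559 -3.91536774 -0.23574888] 0.011546697197595619
```

The sideways forces point away from the nut in both gauges. The gripper knuckles are brushing the nut, not the lane walls. I'll set the bolt down in the lane here and regrip it further forward, clear of the nut.

```bash
python3 - <<'E'
from h import *
d=U(-.755); q=down(-.755+np.pi); L=np.array([0.5985,-0.3047])
p=ctrl.observe()["ee_pos"]; ctrl.movel([p[0],p[1],0.25],0.08); t=L+.004*d
ctrl.movel([*t,0.25],0.06); ctrl.pause(.2); s=ctrl.observe(); print("free force",s["wrist_force"].round(1),s["ee_pos"])
h=ctrl.movel([*t,0.2345],0.03,until_force=6); s=ctrl.observe(); print(h,s["ee_pos"],s["wrist_force"].round(1))
eoat.grip(0.020); p=s["ee_pos"]; ctrl.movel([p[0],p[1],0.30],0.1); press(); 
# look un-flipped from above, with same pose style as d4
ctrl.goto([0.597,-0.303,0.33],down(-0.755)); im,c=shot("wrist","g4.png"); np.savez("g4.npz",K=c[0],T=c[1])
cv2.imwrite("pics/g4c.png",cv2.resize(im[90:340,200:470,::-1],None,fx=2.4,fy=2.4,interpolation=cv2.INTER_CUBIC)); print(ctrl.observe()["clock"])
E
```

```text
free force [ 0.2  0.1 -0.5] [ 0.6013571  -0.3073637   0.24967509]
True [ 0.60089629 -0.30813161  0.23667168] [ 0.5 -3.3 -1.4]
press True shank top 0.07090548070165498 73.1
77.3167
```

View pics/g4c.png

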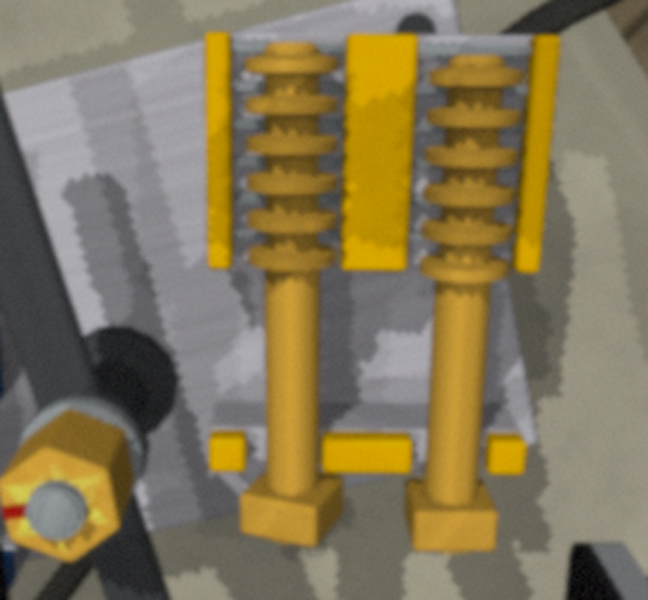

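Both brass bolts lie straight in the yellow lanes, ridges between the teeth. The left ridges are at v 65–258, the right at 77–268, and the nut is at (60,500). The press gives the seated shank height, so I'll confirm by pressing on each thread (ridge top 75 mm seated, 79 mm riding).

```bash
python3 - <<'E'
from h import *
d=U(-.755); eoat.grip(0,30)
for n,p in (("fine_l",[.5990,-.3045]),("fine_r",[.5679,-.3359]),("coarse",[.6366,-.2112])):
    t=np.array(p)+.046*d; ctrl.goto([*t,0.30],down(-.755)); ctrl.movel([*t,0.259],0.12); ctrl.pause(.15)
    h=ctrl.movel([*t,0.2445],0.03,until_force=5); s=ctrl.observe(); print(n,h,"ridge top",round(s["ee_pos"][2]-.1734,4),s["clock"]); ctrl.movel([*t,0.30],0.15)
E
```

```text
fine_l True ridge top 0.0748 79.4917
fine_r True ridge top 0.0748 81.3583
coarse True ridge top 0.0749 83.55
```

```bash
python3 - <<'E'
from h import *
ph=-3.643; q0=ctrl.observe()["ee_pos"]; p=C+.0965*U(ph)
ctrl.goto([0.56,-0.23,0.345],down(ph+np.pi)); ctrl.goto([*p,0.33],down(ph+np.pi)); eoat.grip(0.045,30)
print(ctrl.movel([*p,0.267],0.1,until_force=8)); eoat.grip(0,30); print(ctrl.observe()["width"])
arc(np.arange(ph+.15,-2.1,.15),0.267,lim=25)
f0=ctrl.observe()["wrist_force"]
for a in np.arange(-2.12,-1.93,.02):
    p=C+.0965*U(a); ctrl.movel([*p,0.267],0.05,down(a+np.pi)); ctrl.pause(.1); s=ctrl.observe()
    ft=(s["wrist_force"])@np.array([np.sin(a),-np.cos(a),0]); e=s["ee_pos"][:2]-C; print(round(a,2),round(ft,1),np.arctan2(e[1],e[0]).round(3))
    if ft>20: break
eoat.grip(0.045,30); p=ctrl.observe()["ee_pos"]; ctrl.movel([p[0],p[1],0.345],0.15); print(ctrl.observe()["clock"])
E
```

```text
False
0.011776800190332825
arc end cmd -2.143 meas -2.141 0.0952 hit False [2.5 1.4 7.7] clock 89.5417
-2.12 -0.7 -2.122
-2.1 -0.3 -2.102
-2.08 -0.5 -2.082
-2.06 4.7 -2.069
-2.04 12.4 -2.06
-2.02 19.3 -2.05
-2.0 26.0 -2.04
93.075
```

```bash
python3 - <<'E'
from h import *
y=2.0; p=[0.6203,-0.2605]
ctrl.goto([*p,0.345],down(y)); print(ctrl.movel([*p,0.267],0.1,until_force=8))
eoat.grip(0,60); s=ctrl.observe(); print(s["width"],s["wrist_torque"],s["joint_positions"][5],s["wrist_force"])
turn(-3.0,lim=0.40)
s=ctrl.observe(); print(s["wrist_force"],s["wrist_torque"])
E
```

```text
False
0.02486543628543685 [ 0.15374036 -0.20113896 -0.06533463] -0.9373066510460892 [1.53502934 0.65269885 3.42769651]
turned -3.0 torque -0.007 q6 2.056 width 0.022577677555253875 clock 101.2917
[ 4.20590953 -4.28496849 -1.74642307] [-0.77021441 -0.58132999 -0.07247233]
```

```bash
python3 - <<'E'
from h import *
turn(-0.9,step=0.06,lim=0.40)
s=ctrl.observe(); print(s["wrist_force"],s["wrist_torque"])
E
```

```text
turned -0.06 torque 1.133 q6 2.109 width 0.022275570957020135 clock 101.5417
[ 0.02379186 -2.71602122  1.27243897] [-0.44188363  0.03459994  1.06069935]
```

```bash
python3 - <<'E'
from h import *
eoat.grip(0.05,60); p=ctrl.observe()["ee_pos"]; ctrl.movel([p[0],p[1],0.345],0.15)
yaw=-0.54; ctrl.goto([*(C-0.04*U(yaw)),0.40],down(yaw)); im,c=shot("wrist","e1.png")
hsv=cv2.cvtColor(im,cv2.COLOR_RGB2HSV)
red=((hsv[...,0]<6)|(hsv[...,0]>174))&(hsv[...,1]>150)&(hsv[...,2]>70)
n,l,st,ce=cv2.connectedComponentsWithStats(red.astype(np.uint8))
for i in range(1,n):
    if st[i,4]>6: w=pix2w(c,ce[i],.121 if st[i,4]>100 else .1145)[:2]; e=w-C; print(st[i,4],ce[i].round(1),w.round(4),"ang",np.arctan2(e[1],e[0]).round(3),"r",np.hypot(*e).round(4))
print(find("wrist","nut_grip",c[1]),find("wrist","keeper_pin",c[1]),ctrl.observe()["clock"])
# grey post tip centre
K=c[0]; T=np.linalg.inv(c[1]); q=T@np.array([*C,.1185,1]); print("post tip px",K[0,0]*q[0]/-q[2]+K[0,2],-K[1,1]*q[1]/-q[2]+K[1,2])
E
```

```text
402 [475.1 166.8] [ 0.5745 -0.3431] ang -2.072 r 0.0948
17 [328.9 165.1] [ 0.6203 -0.2672] ang -1.53 r 0.0072
47 [472.5 477.5] [ 0.3397 -0.2386] ang 3.066 r 0.2811
[(0.75, array([ 0.6198, -0.2588,  0.1146])), (0.62, array([ 6.17e-01, -2.58e-01, -1.00e-04]))] [(0.77, array([ 0.5752, -0.3469,  0.11  ]))] 103.2917
post tip px 319.2273691130748 172.44583150845116
```

```bash
python3 - <<'E'
from h import *
print(workorder.job_done(), ctrl.observe()["clock"])
E
```

```text
the job is handed in; nothing more can be done
the job is handed in; nothing more can be done
```

I handed the job in at about 103 s: the dark bolt is seated in the right blue lane and both brass bolts in the yellow lanes (the second dark bolt was absent). The keeper is crosswise at its stop, the nut is tight at its stop, and the mixing cup and paint bottle were not touched.

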